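Stack the accessory tote over the torque transducer

TASK

One of the two grey totes holds the steel torque transducer. Stack the black accessory tote on that one: turn it half round so that the two yellow ends are at opposite ends (yellow over yellow would let it nest down onto the transducer), and lower it, without dropping it, until its ribs sit level in the shallow seats of the rim. Do not let it press on the transducer, and leave the empty tote and the other things on the bench where they are.

Things in the scene. Friction and masses are not known exactly. Their poses are not given: they have to be found in the camera images.
- acc: Black stack-nest accessory tote, loose, about 0.5 kg, steel sockets fixed inside. Origin: centre of its underside; z up, x along its length to its yellow end. Body 142 (x) by 96 (y) by 93 mm high; the lowest 20 mm is a foot of 126 by 84 mm. A yellow lip juts 14 mm out of the +x end. At the start the yellow ends of all three totes point away from the robot, within 20 degrees of its x.
- acc_grip (a point): Centre of the red square lifting knob on a post at the middle of the black tote, 123 mm above its underside. Knob 36 by 36 mm, sides parallel to the tote's x and y, from 108 to 138 mm up, well above the 93 mm rim.
- acc_yellow_end (a point): Middle of the top edge of the black tote's yellow end, 71 mm from its centre along +x, 93 mm up.
- loaded: Grey stack-nest tote holding the transducer, standing loose on the bench, 0.6 kg. Origin: centre of its underside; z up, x along its length to its yellow end. Outside 172 (x) by 122 (y) by 95 mm high, inside 160 by 110, walls 6, floor 5 mm; a yellow lip juts 16 mm out of the +x end. With the black tote turned half round, centred and seated on it, their undersides are 67 mm apart.
- loaded_yellow_end (a point): Middle of the outer top edge of that tote's yellow end, 86 mm from its centre along +x, 95 mm up.
- acc_rib (a point): Underside of one of the four upright ribs of the black tote. On each long side two ribs, 14 mm wide (x), at x = +55 and -17 mm, stand out to y = +66 and -66 mm; their rounded undersides are 20 mm above the tote's underside. This one is at x = +55, y = +57 mm.
- loaded_seat (a point): Bottom of one shallow seat (x = -55, y = +58, z = 87 mm). In the rims of both long walls: shallow seats, 8 mm deep, at x = -55 and +17 mm, which carry the black tote's ribs when it is stacked; deep slots, down to 30 mm above the underside, at x = +55 and -17 mm, into which the ribs drop when yellow is over yellow. All are 26 mm wide (x).
- empty: Second grey tote, the same as the loaded one but empty; to be left alone. Origin at the centre of its underside, x towards its yellow end. Which of the three totes stands left, middle or right varies.
- transducer: Steel torque transducer, a cylinder 56 mm in diameter and 36 mm high with a square drive on top (48 mm in all) and a brass connector on its side, 0.5 kg, standing loose on the floor of the loaded tote. Origin at the centre of its underside.
- screwdriver: Screwdriver, 200 mm, lying at the left; bystander. Origin near its middle.
- bottle: White bottle, 60 mm wide, 150 mm high, standing at the left; bystander. Origin under its centre.
- collar: Dark steel ring, 80 mm wide, 30 mm high, lying at the right; bystander. Origin under its centre.
- socket: Steel socket, 44 mm wide, 65 mm high, standing at the right; bystander. Origin under its centre.
Mind the look-alikes: they are no part of the job. What is shaped like the loaded but blue, green or purple is not meant.

How it is judged:
By the outcome, as a careful person would: the job done as asked, in the order asked, and still so for the second after the job is handed in, with the robot touching nothing.
It also fails if it takes over 38 s, if anything falls off the work surface, if the arm or the gripper's body presses on something with over 40 N, if the wrist force passes 120 N, or if a joint passes its speed limit or range.

ROBOT

A 6-joint arm with a two-finger parallel gripper is mounted at the origin on the work surface. World frame = base frame: x ahead of the robot, y to its left, z up, the work surface at z = 0. Lengths are in mm, angles in rad, forces in N, time in s.
With the tool pointing down it reaches from about 400 to 925 mm from the base axis. Payload 12.5 kg.
Tool frame: the origin (TCP) lies at the very end of the fingers, on their centre line; the grasp point (between the pads) lies 19 mm behind it; z points along the fingers, y is the direction in which the jaws open and shut (so a half turn about z gives the same grasp; the last joint's range is limited). The gripper opens to 95 mm and grips with 3 to 60 N. Pads are 20 mm wide; open, the fingers measure 119 mm over their backs; the gripper's body (75 mm by 180 mm) begins 59 mm behind the grasp point.
Start: joints at [1.143, 0.491, 1.559, -0, 1.092, -0.106], TCP at [197.655, 592.941, 214.661] pointing down, gripper open.
Joint ranges: [-3.1, 3.1], [-0.84, 2.19], [0.05, 2.79], [-1.13, 4.28], [0.06, 2.93], [-2.69, 2.69]. Speed limits (rad/s): [2.22, 2.22, 2.79, 3.14, 3.14, 3.14].

INTERFACE

Orientations are given as [roll, pitch, yaw] about the fixed x, y, z axes, in that order (R = Rz(yaw) Ry(pitch) Rx(roll)).
In Python, from cell import env gives the robot as it stands.
- The arm moves only by the shell command python3 -m pendant 'ROWS'. ROWS is JSON, a list that holds one entry, the list of rows, each a list of 5 numbers: the opening, from 0 (shut) to 1 (fully open), then the shift along the tool's x, y, z in m, then the turn about the tool's z in rad. A call has exactly 8 rows; each row is the pose to reach, as a shift and turn from the pose commanded when the call began, along the tool's axes at that moment; what a row does not reach only later rows make up. A row lasts 1/10 s, in which the tool goes at most 50 mm and 8.59 degrees, less where a joint would pass 70% of its speed; a pose out of reach is approached as far as the arm can. A call with a gripper value outside its range is refused whole. The fingers move at their own pace and stop on an object; the grip force is fixed at half the most. Time passes only in rows, so rows that repeat a pose let the fingers close, or fill a call up. It gives the time, the measured TCP pose, the force and the opening at its end, in the units of the state.
- env.state(): the state, without advancing time (a new reading comes with each control period).
- env.read_camera(name): name is "side" or "top" or "wrist"; returns a dict with "image" (420x560x3 uint8, blue, green, red), "range_z" (420x560 float32, mm along the optical axis (not along the pixel's ray), 0 where there is no reading), "fx", "fy", "cx", "cy" (pixels), "rvec" (rotation vector, rad) and "tvec" (3), from world to camera coordinates, as OpenCV has them; the wrist camera has in their place "tool_from_camera" (4x4, takes a point from camera to tool coordinates, whose origin is the TCP and whose axes are the flange's). Camera axes: x right, y down, z forward; pixel columns grow to the right and rows downward; lengths in mm; the calibration is good to about 2 mm. A picture is of the moment at which its call begins: read the wrist's pose just before it.
- env.job_done(): hands the job in, once; it reports no verdict.
The state is a dict: "t": time; "joints": joint angles; "qvel": joint speeds; "tau": joint torques, N m; "eef_pos": TCP position; "tcp_rot": TCP orientation; "ft_force": force on the tool from outside, world axes, zero at the start; "moment": the same for the moment, N m; "opening": opening from 0.0 (shut) to 1.0 (fully open).
Only numpy, scipy, OpenCV 4.12 (cv2) and the standard library are available. Lean on these libraries where they do the work, as an engineer would, in place of code of your own. Each camera call takes 0.05 s, during which the arm holds its last target. There are 200 camera calls.

## Working session

There is one attempt and no reset: what is moved stays moved. The work goes in short steps, Python scripts to look and compute and a shell command to move; the robot and the scene stay as the last step left them, time stands still between calls to the robot, and variables do not carry over. Pictures are saved under pics/ and viewed, about 8 in all and at most 12, crops included, and the job is handed in when it is done.

```bash
mkdir -p pics
cat > h.py <<'E'
from cell import env
import numpy as np, cv2
def save(n,f):
    d=env.read_camera(n); cv2.imwrite('pics/'+f+'.png',d['image']); np.savez('pics/'+f+'.npz',**d); return d
def world(d,u,v,z=None):
    R=cv2.Rodrigues(np.array(d['rvec'],float))[0]; t=np.array(d['tvec'],float).ravel()
    ray=np.array([(u-d['cx'])/d['fx'],(v-d['cy'])/d['fy'],1.])
    c=-R.T@t; w=R.T@ray
    k=d['range_z'][int(v),int(u)] if z is None else (z-c[2])/w[2]
    return c+k*w
def cloud(d):
    R=cv2.Rodrigues(np.array(d['rvec'],float))[0]; t=np.array(d['tvec'],float).ravel()
    v,u=np.mgrid[:420,:560]; Z=d['range_z']
    P=np.stack([(u-d['cx'])/d['fx']*Z,(v-d['cy'])/d['fy']*Z,Z],-1)
    return (P-t)@R
E
python3 - <<'E'
from h import *
d=save('top','top0'); save('side','side0')
s=env.state(); print(s['t'],s['eef_pos'],s['tcp_rot'],s['opening'])
E
```

```text
0.1 [197.56710627 592.7243824  214.14442008] [-3.14063024e+00 -9.81147581e-05  2.81976614e+00] 1.0006042109718527
```

View pics/top0.png

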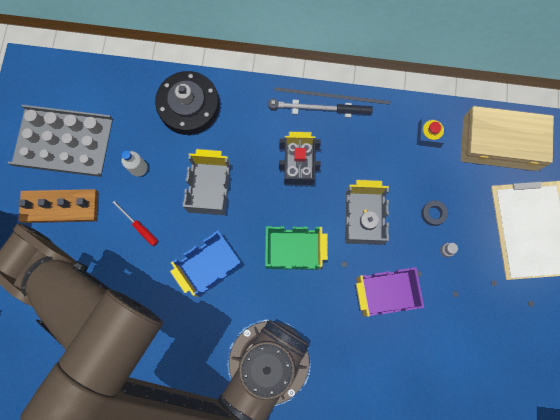

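View pics/side0.png

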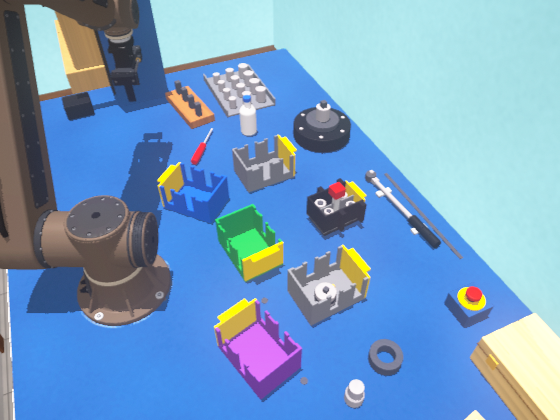

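Top view: black tote at about (300,160) with its red knob at (300,154); the loaded grey tote is on the right (368,212), with the transducer at (369,220); the empty tote is on the left (207,183). All three yellow ends point up in the image (+x).

Run:
```python
from h import *
d=dict(np.load('pics/top0.npz')); P=cloud(d); im=d['image'].astype(int)
B,G,R=im[...,0],im[...,1],im[...,2]
def box(n,m,win):
    M=np.zeros(m.shape,bool);u0,u1,v0,v1=win;M[v0:v1,u0:u1]=1;M&=m&(d['range_z']>0)
    q=P[M]; r=cv2.minAreaRect(q[:,:2].astype(np.float32)); print(n,M.sum(),'z',np.median(q[:,2]).round(1),q[:,2].max().round(1),'mean',q[:,:2].mean(0).round(1),'rect',np.round(np.array(r[0]),1),np.round(r[1],1),round(r[2],1))
z=P[...,2]; yel=(R>150)&(G>130)&(B<90); red=(R>150)&(G<90)&(B<90)
box('knob',red&(z>120),(270,330,125,190))
wA=(270,330,125,190);wL=(340,395,170,250);wE=(180,236,143,220)
for n,w in(('A',wA),('L',wL),('E',wE)):
    box(n+' yellow',yel&(z>70),w); box(n+' rim',(z>84)&(z<105)&~yel,w); box(n+' nonyel>40',(z>40)&~yel,w)
box('transd',(z>30)&(z<60),(355,382,206,234))
big=cv2.resize(d['image'][120:260,265:405],None,fx=5,fy=5,interpolation=cv2.INTER_CUBIC); cv2.imwrite('pics/crop.png',big[:600*1+100,:])
cv2.imwrite('pics/crop.png',cv2.resize(d['image'][120:260,265:405],(600,600),interpolation=cv2.INTER_CUBIC))
```

```text
knob 120 z 138.4 146.9 mean [639.3 -16.7] rect [639.6 -16.6] [35.  31.1] 7.0
A yellow 136 z 93.2 105.1 mean [714.   -7.1] rect [713.9  -7.5] [22.6 92.2] 7.4
A rim 329 z 92.7 104.2 mean [635.9 -18. ] rect [645.3 -16.8] [156.6 130.4] 4.9
A nonyel>40 1171 z 78.0 146.9 mean [638.  -17.3] rect [645.3 -17. ] [156.8 130.8] 5.1
L yellow 196 z 95.0 108.1 mean [ 580.3 -242.2] rect [ 581.9 -241.3] [ 24.5 116.4] 4.7
L rim 286 z 92.6 103.7 mean [ 470.2 -251.7] rect [ 497.9 -249.2] [190.7 123. ] 5.0
L nonyel>40 800 z 72.0 103.7 mean [ 483.1 -253.4] rect [ 497.9 -249. ] [190.6 123.4] 4.7
E yellow 190 z 95.2 107.3 mean [614.8 272.1] rect [615.2 272.9] [ 24.6 116.7] 3.6
E rim 291 z 92.3 104.5 mean [506.4 265.7] rect [532.9 266.8] [190.7 124.4] 1.8
E nonyel>40 705 z 79.1 104.5 mean [518.5 268. ] rect [532.8 266.8] [190.8 124.4] 1.9
transd 247 z 40.7 58.8 mean [ 478.5 -262.6] rect [ 479.9 -262.6] [56.6 53.8] 2.9
```

View pics/crop.png

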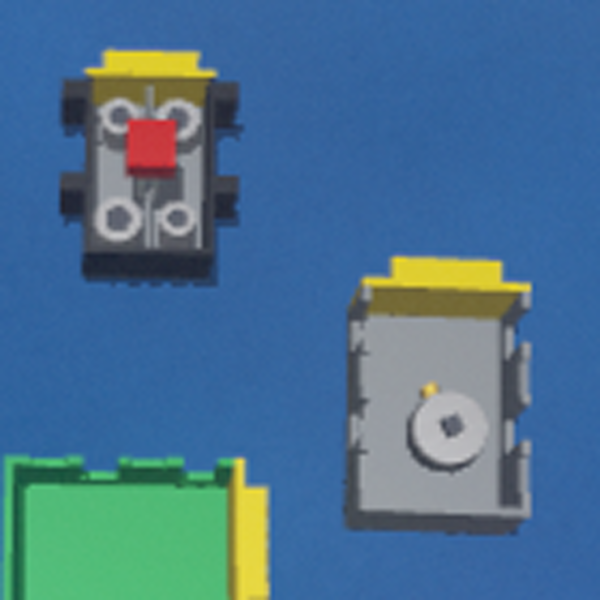

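Crop: black tote with a square knob at 5°, and the loaded grey tote at about 5°, yellow ends both ahead. Estimates are acc at (639,-17) and loaded at (490,-250). I'll grasp at yaw 3.23, so that j6 has room for the half turn.

```bash
python3 -m pendant '[[[1,-0.038,-0.027,-0.006,-0.025],[1,-0.076,-0.055,-0.012,-0.05],[1,-0.115,-0.082,-0.02,-0.08],[1,-0.153,-0.11,-0.03,-0.1],[1,-0.191,-0.137,-0.04,-0.13],[1,-0.229,-0.165,-0.05,-0.15],[1,-0.267,-0.192,-0.05,-0.18],[1,-0.306,-0.219,-0.05,-0.2]]]'
python3 -m pendant '[[[1,-0.044,-0.019,0,-0.025],[1,-0.088,-0.039,0,-0.05],[1,-0.132,-0.059,0,-0.08],[1,-0.176,-0.078,0,-0.1],[1,-0.21,-0.095,0,-0.13],[1,-0.25,-0.11,0,-0.17],[1,-0.25,-0.11,0,-0.209],[1,-0.25,-0.11,0,-0.209]]]'
```

```text
t: 0.9
eef_pos: [419.4, 286.7, 264.9]
tcp_rot: [3.141, 0.0, 3.021]
ft_force: [0.6, 0.3, -0.3]
opening: 1.003
t: 1.7
eef_pos: [653.8, 148.0, 263.5]
tcp_rot: [3.142, -0.002, -3.055]
ft_force: [-0.6, 0.7, -0.1]
opening: 1.002
```

```bash
python3 -m pendant '[[[1,0.007,-0.04,0,0],[1,0.015,-0.08,0,0],[1,0.022,-0.12,0,0],[1,0.029,-0.163,0,0],[1,0.029,-0.163,0,0],[1,0.029,-0.163,0,0],[1,0.029,-0.163,0,0],[1,0.029,-0.163,0,0]]]'
python3 - <<'E'
from h import *
from scipy.spatial.transform import Rotation as Ro
s=env.state(); d=save('wrist','w0')
T=np.eye(4);T[:3,:3]=Ro.from_euler('xyz',s['tcp_rot']).as_matrix();T[:3,3]=s['eef_pos']
M=T@d['tool_from_camera']; v,u=np.mgrid[:420,:560]; Z=d['range_z']
P=np.stack([(u-d['cx'])/d['fx']*Z,(v-d['cy'])/d['fy']*Z,Z],-1)@M[:3,:3].T+M[:3,3]
im=d['image'].astype(int);m=(im[...,2]>130)&(im[...,1]<80)&(im[...,0]<80)&(Z>0)
q=P[m&(abs(P[...,2]-138)<6)]; print(len(q))
if len(q)>20: print(np.median(q[:,2]),cv2.minAreaRect(q[:,:2].astype(np.float32)))
print(s['eef_pos'],s['tcp_rot'],M.round(2))
E
```

```text
t: 2.5
eef_pos: [638.7, -14.6, 264.7]
tcp_rot: [3.141, 0.0, -3.053]
ft_force: [-0.2, -0.2, 0.3]
opening: 0.999
1610
138.21965149699736 ((636.9876708984375, -15.983894348144531), (35.802146911621094, 35.3388671875), 5.774600028991699)
[638.68841023 -14.6328229  264.69620838] [ 3.14138597e+00  7.62269485e-05 -3.05297776e+00] [[-9.0000e-02  9.6000e-01  2.5000e-01  5.6829e+02]
 [ 1.0000e+00  9.0000e-02  2.0000e-02 -2.0620e+01]
 [-0.0000e+00  2.5000e-01 -9.7000e-01  4.3501e+02]
 [ 0.0000e+00  0.0000e+00  0.0000e+00  1.0000e+00]]
```

View pics/w0.png

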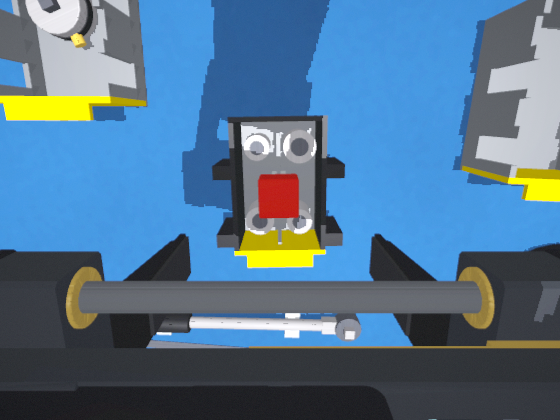

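Wrist view: red knob at (279,196) with clear space around it; fitted at (637,-16), 5.8°. Descending and gripping.

```bash
python3 -m pendant '[[[1,0.002,-0.001,0.03,-0.012],[1,0.002,-0.001,0.06,-0.012],[1,0.002,-0.001,0.09,-0.012],[1,0.002,-0.001,0.115,-0.012],[1,0.002,-0.001,0.135,-0.012],[1,0.002,-0.001,0.15,-0.012],[1,0.002,-0.001,0.159,-0.012],[1,0.002,-0.001,0.159,-0.012]]]'
python3 -m pendant '[[[0,0,0,0,0],[0,0,0,0,0],[0,0,0,0,0],[0,0,0,0,0],[0,0,0,0,0],[0,0,0,0,0],[0,0,0,0,0],[0,0,0,0,0]]]'
```

```text
t: 3.35
eef_pos: [636.5, -16.6, 104.6]
tcp_rot: [3.141, -0.002, -3.042]
ft_force: [0.6, -0.1, -0.1]
opening: 1.002
t: 4.15
eef_pos: [636.9, -17.2, 105.7]
tcp_rot: [3.141, 0.0, -3.042]
ft_force: [-0.3, 3.2, 1.6]
opening: 0.385
```

```bash
python3 -m pendant '[[[0,0,0,-0.003,0],[0,0,0,-0.012,0],[0,0,0,-0.03,0],[0,0,0,-0.055,0],[0,0,0,-0.08,0],[0,0,0,-0.1,0],[0,0,0,-0.112,0],[0,0,0,-0.115,0]]]'
python3 -m pendant '[[[0,0,0,-0.01,0.02],[0,0,0,-0.025,0.06],[0,0,0,-0.04,0.12],[0,0,0,-0.055,0.2],[0,0,0,-0.065,0.3],[0,0,0,-0.07,0.4],[0,0,0,-0.07,0.5],[0,0,0,-0.07,0.58]]]'
python3 - <<'E'
from h import *
s=env.state();print(s['eef_pos'],s['tcp_rot'],s['joints'],s['opening'])
E
```

```text
t: 4.95
eef_pos: [637.1, -17.3, 222.0]
tcp_rot: [-3.141, 0.002, -3.042]
ft_force: [-0.2, 0.2, -5.7]
opening: 0.38
t: 5.75
eef_pos: [636.6, -17.2, 290.1]
tcp_rot: [-3.141, -0.001, 2.656]
ft_force: [1.0, 0.1, -6.2]
opening: 0.378
[636.60865409 -17.19545939 290.10039118] [-3.14121477e+00 -1.40819261e-03  2.65574822e+00] [-1.30727668e-01  4.48238270e-01  1.42501071e+00  1.41696299e-04
  1.26979539e+00 -1.21572193e+00] 0.3775140760293911
```

```bash
python3 -m pendant '[[[0,0.001,-0.01,0,0.13],[0,0.003,-0.03,0,0.26],[0,0.004,-0.05,0,0.39],[0,0.006,-0.075,0,0.52],[0,0.008,-0.1,0,0.65],[0,0.01,-0.12,0,0.78],[0,0.011,-0.135,0,0.91],[0,0.011,-0.138,0,1.03]]]'
python3 - <<'E'
from h import *
s=env.state();print(s['eef_pos'],s['tcp_rot'])
y=s['tcp_rot'][2];D=np.array([490-s['eef_pos'][0],-250-s['eef_pos'][1]])
print(D@[np.cos(y),np.sin(y)],D@[np.sin(y),-np.cos(y)],y-.083)
E
```

```text
t: 6.55
eef_pos: [562.2, -135.8, 290.1]
tcp_rot: [-3.14, -0.0, 1.623]
ft_force: [0.5, 1.3, -5.3]
opening: 0.373
[ 562.2277817  -135.76153618  290.14348476] [-3.13992253e+00 -3.75154313e-04  1.62311461e+00]
-110.3050423847359 -78.10298770882189 1.5401146138771884
```

```bash
python3 -m pendant '[[[0,0,0,0,0.13],[0,-0.01,-0.005,0,0.26],[0,-0.02,-0.015,0,0.39],[0,-0.03,-0.025,0,0.52],[0,-0.04,-0.035,0,0.65],[0,-0.05,-0.04,0,0.78],[0,-0.055,-0.04,0,0.91],[0,-0.055,-0.04,0,1.03]]]'
python3 - <<'E'
from h import *
# rim-top fit: points in z band, min-cost rect edges, in both fixed cameras
for f in('top0','side0'):
    d=dict(np.load(f'pics/{f}.npz'));P=cloud(d);im=d['image'].astype(int)
    B,G,R=im[...,0],im[...,1],im[...,2];ok=d['range_z']>0
    for n,c in(('knob',(638,-17)),('A',(638,-17)),('L',(490,-250))):
        k=ok&(np.hypot(P[...,0]-c[0],P[...,1]-c[1])<125)
        if n=='knob': k&=(R>120)&(G<90)&(B<90)&(abs(P[...,2]-138)<4)
        else: k&=abs(P[...,2]-(93 if n=='A' else 95))<4
        q=P[k]; 
        if len(q)<5: print(f,n,len(q)); continue
        r=cv2.minAreaRect(q[:,:2].astype(np.float32)); print(f,n,len(q),np.median(q[:,2]).round(1),np.round(r[0],1),np.round(r[1],1),round(r[2],1))
    yel=ok&(R>130)&(G>110)&(B<80)
    for n,c in(('A',(638,-17)),('L',(490,-250))):
        k=yel&(np.hypot(P[...,0]-c[0],P[...,1]-c[1])<125)&(abs(P[...,2]-94)<5);q=P[k];r=cv2.minAreaRect(q[:,:2].astype(np.float32));print(f,n,'yel',len(q),np.round(r[0],1),np.round(r[1],1),round(r[2],1))
d=save('side','side1');cv2.imwrite('pics/side1c.png',cv2.resize(d['image'][120:340,230:450],(600,600),interpolation=cv2.INTER_CUBIC))
print(env.state()['eef_pos'],env.state()['tcp_rot'])
E
```

```text
t: 7.35
eef_pos: [526.3, -192.4, 290.1]
tcp_rot: [-3.14, 0.001, 0.594]
ft_force: [0.0, 0.2, -5.7]
opening: 0.379
top0 knob 93 138.4 [639.4 -16.6] [34.6 31.2] 7.2
top0 A 314 92.9 [646.2 -16.6] [158.1 130. ] 4.6
top0 L 286 94.5 [ 497.9 -248.7] [190.6 121.9] 4.8
top0 A yel 102 [714.8  -9.1] [20.1 89.1] 6.1
top0 L yel 151 [ 580.8 -240.6] [ 22.5 115. ] 5.3
side0 knob 100 137.9 [639.3 -16.7] [38.2 35.6] 9.0
side0 A 430 92.8 [644.9 -14.3] [162.2 134.2] 5.9
side0 L 515 94.8 [ 498.  -247.9] [190.6 126.1] 4.8
side0 A yel 122 [711.8 -10.3] [86.8 33.7] 84.6
side0 L yel 252 [ 579.9 -243.2] [ 24.4 112.4] 5.4
[ 526.3349222  -192.08732977  290.06891917] [-3.14025567e+00  6.07556190e-04  5.87124432e-01]
```

View pics/side1c.png

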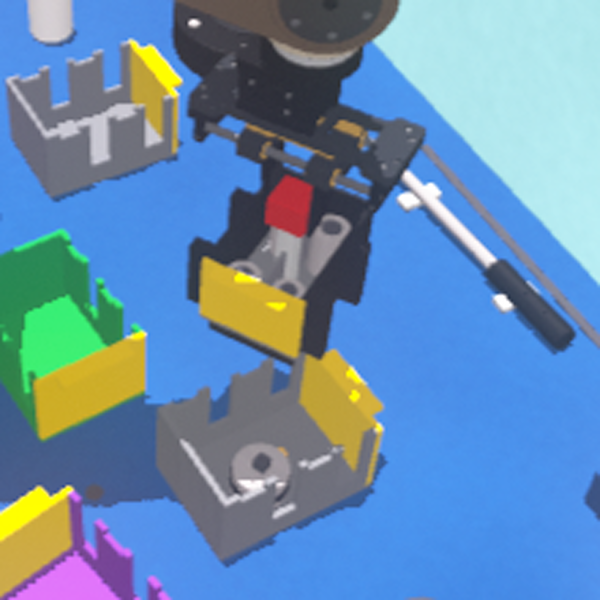

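Side crop: black tote held level, its yellow end now facing the robot; the loaded tote is intact below with its yellow end on the far side. Finishing the turn above it.

```bash
python3 -m pendant '[[[0,-0.008,0.003,0,0.1],[0,-0.02,0.008,0,0.2],[0,-0.035,0.014,0,0.3],[0,-0.05,0.021,0.01,0.4],[0,-0.058,0.025,0.025,0.48],[0,-0.063,0.026,0.04,0.507],[0,-0.063,0.026,0.048,0.507],[0,-0.063,0.026,0.05,0.507]]]'
python3 - <<'E'
from h import *
s=env.state();print(s['eef_pos'],s['tcp_rot'],s['ft_force'],s['moment'])
tz=s['eef_pos'][2]-105.7
for f in('side','top'):
    d=save(f,f+'2');P=cloud(d);im=d['image'].astype(int);B,G,R=im[...,0],im[...,1],im[...,2];ok=d['range_z']>0
    def go(n,k):
        q=P[k&ok&(np.hypot(P[...,0]-489,P[...,1]+249)<125)]
        if len(q)<8: print(f,n,len(q));return
        r=cv2.minAreaRect(q[:,:2].astype(np.float32));print(f,n,len(q),np.median(q[:,2]).round(1),np.round(r[0],1),np.round(r[1],1),round(r[2],1))
    z=P[...,2]
    go('knob',(R>110)&(G<90)&(B<90)&(abs(z-tz-138)<4))
    go('A rim',abs(z-tz-93)<4)
    go('A yel',(R>110)&(G>90)&(B<80)&(abs(z-tz-93)<5))
    go('L rim',abs(z-95)<4)
    go('L yel',(R>110)&(G>90)&(B<80)&(abs(z-95)<4))
    cv2.imwrite(f'pics/{f}2c.png',cv2.resize(d['image'][120:340,230:450],(600,600),interpolation=cv2.INTER_CUBIC))
E
```

```text
t: 8.2
eef_pos: [489.2, -248.5, 239.7]
tcp_rot: [-3.14, 0.001, 0.096]
ft_force: [0.1, -0.1, -5.5]
opening: 0.378
[ 489.16987445 -248.51972833  239.65658442] [-3.14012932e+00  1.44766713e-03  9.55386673e-02] [ 0.09562386 -0.11899899 -5.54828013] [-0.07165728  0.0965511   0.0181875 ]
side knob 77 271.8 [ 477.1 -250.3] [15.  36.6] 8.3
side A rim 644 227.0 [ 481.3 -249.2] [158.4 133.2] 6.5
side A yel 252 227.2 [ 413.2 -254.8] [21.4 98.1] 5.9
side L rim 297 94.6 [ 498.  -249.4] [191.3 122.6] 3.4
side L yel 88 94.9 [ 572.1 -284.2] [69.1 33.2] 48.6
top knob 0
top A rim 24 227.2 [ 425.8 -305. ] [11.8 48.3] 51.5
top A yel 6
top L rim 16 93.4 [ 419.7 -311.2] [19.1 10.5] 5.1
top L yel 0
```

View pics/side2c.png

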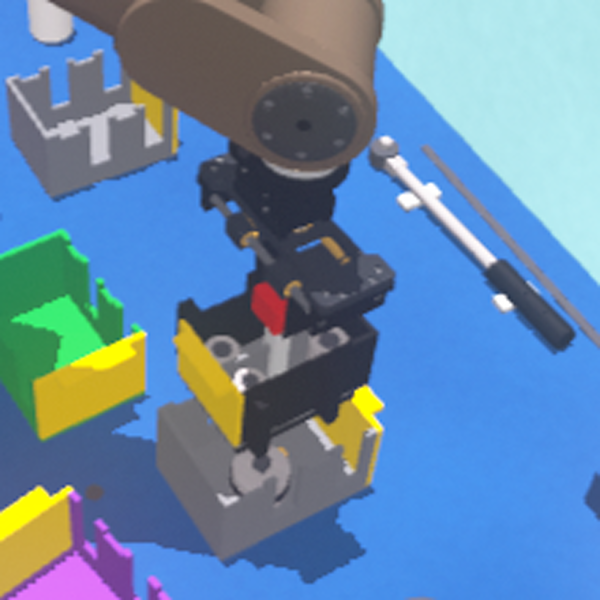

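Side crop: black tote held level above the loaded tote, yellow ends opposite. The relative error is about 1.5 mm in x and 0.5° in yaw. Lowering to just above the rim with that correction.

```bash
python3 -m pendant '[[[0,0.001,0.0005,0.005,0.01],[0,0.001,0.0005,0.015,0.01],[0,0.001,0.0005,0.025,0.01],[0,0.001,0.0005,0.035,0.01],[0,0.001,0.0005,0.044,0.01],[0,0.001,0.0005,0.05,0.01],[0,0.001,0.0005,0.053,0.01],[0,0.001,0.0005,0.054,0.01]]]'
python3 - <<'E'
from h import *
s=env.state();print(s['eef_pos'],s['tcp_rot'],s['ft_force'],s['moment'])
d=save('side','side3');cv2.imwrite('pics/side3c.png',cv2.resize(d['image'][220:340,275:395],(600,600),interpolation=cv2.INTER_CUBIC))
E
```

```text
t: 9.1
eef_pos: [490.4, -249.3, 186.3]
tcp_rot: [-3.141, 0.0, 0.084]
ft_force: [-0.7, 0.0, -6.4]
opening: 0.379
[ 490.44720558 -249.2723065   186.3109082 ] [-3.14131368e+00  1.70180410e-04  8.37707024e-02] [-0.70588298  0.03367365 -6.38437093] [-0.07725381  0.07703321  0.01156958]
```

View pics/side3c.png

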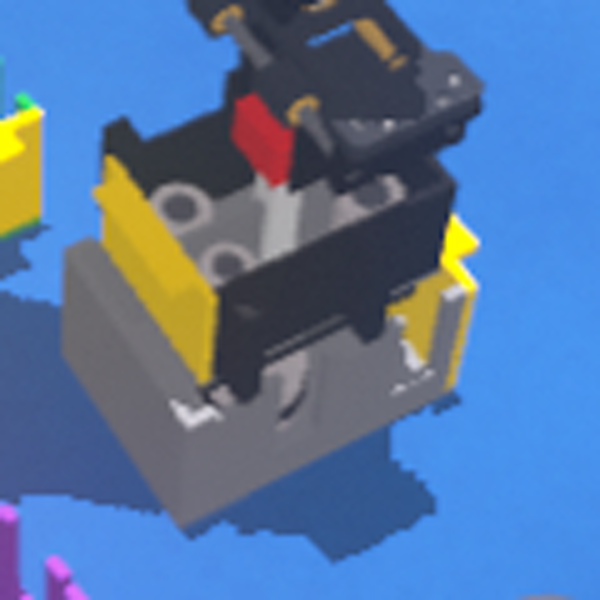

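Side crop: near-side ribs at (245,380) and (368,320) hang just above the seats, laterally in line. Lowering slowly.

```bash
python3 -m pendant '[[[0,0,0,0.002,0],[0,0,0,0.004,0],[0,0,0,0.006,0],[0,0,0,0.0075,0],[0,0,0,0.009,0],[0,0,0,0.010,0],[0,0,0,0.0105,0],[0,0,0,0.011,0]]]'
python3 -m pendant '[[[0,0,0,0.0003,0],[0,0,0,0.0006,0],[0,0,0,0.0009,0],[0,0,0,0.0012,0],[0,0,0,0.0014,0],[0,0,0,0.0016,0],[0,0,0,0.0018,0],[0,0,0,0.002,0]]]'
```

```text
t: 9.95
eef_pos: [490.5, -249.3, 175.6]
tcp_rot: [-3.142, -0.0, 0.084]
ft_force: [-0.3, 1.2, -6.3]
opening: 0.378
t: 10.75
eef_pos: [490.4, -249.3, 173.6]
tcp_rot: [-3.141, -0.0, 0.084]
ft_force: [0.0, -0.1, -6.5]
opening: 0.379
```

```bash
python3 -m pendant '[[[0,0,0,0.0002,0],[0,0,0,0.0004,0],[0,0,0,0.0006,0],[0,0,0,0.0008,0],[0,0,0,0.001,0],[0,0,0,0.0012,0],[0,0,0,0.0012,0],[0,0,0,0.0012,0]]]'
```

```text
t: 11.55
eef_pos: [490.5, -249.3, 172.4]
tcp_rot: [-3.142, -0.0, 0.084]
ft_force: [0.7, 0.6, -5.0]
opening: 0.378
```

```bash
python3 -m pendant '[[[0,0,0,0.0002,0],[0,0,0,0.0004,0],[0,0,0,0.0006,0],[0,0,0,0.0008,0],[0,0,0,0.001,0],[0,0,0,0.001,0],[0,0,0,0.001,0],[0,0,0,0.001,0]]]'
```

```text
t: 12.35
eef_pos: [490.7, -249.3, 172.2]
tcp_rot: [3.141, -0.001, 0.084]
ft_force: [-1.7, 1.2, 6.6]
opening: 0.377
```

Contact at the expected height (66.5 mm against 67). Relaxing slightly, releasing, then rising.

```bash
python3 -m pendant '[[[0,0,0,-0.0004,0],[0,0,0,-0.0006,0],[0.5,0,0,-0.0006,0],[0.6,0,0,-0.0006,0],[0.8,0,0,-0.0006,0],[1,0,0,-0.0006,0],[1,0,0,-0.0006,0],[1,0,0,-0.0006,0]]]'
python3 -m pendant '[[[1,0,0,-0.004,0],[1,0,0,-0.015,0],[1,0,0,-0.035,0],[1,0,0,-0.065,0],[1,0,0,-0.1,0],[1,0,0,-0.135,0],[1,0,0,-0.16,0],[1,0,0,-0.17,0]]]'
python3 -m pendant '[[[1,0,-0.03,0,0],[1,0,-0.07,0,0],[1,0,-0.11,0,0],[1,0,-0.15,0,0],[1,0,-0.19,0,0],[1,0,-0.23,0,0],[1,0,-0.25,0,0],[1,0,-0.25,0,0]]]'
python3 - <<'E'
from h import *
for f in('side','top'):
    d=save(f,f+'4');P=cloud(d);im=d['image'].astype(int);B,G,R=im[...,0],im[...,1],im[...,2];ok=d['range_z']>0
    def go(n,k,c=(490,-249)):
        q=P[k&ok&(np.hypot(P[...,0]-c[0],P[...,1]-c[1])<125)]
        if len(q)<8: print(f,n,len(q));return
        r=cv2.minAreaRect(q[:,:2].astype(np.float32));A=np.c_[q[:,:2]-q[:,:2].mean(0),np.ones(len(q))];c=np.linalg.lstsq(A,q[:,2],rcond=None)[0]
        print(f,n,len(q),np.median(q[:,2]).round(1),np.round(r[0],1),np.round(r[1],1),round(r[2],1),'slope mrad',(c[:2]*1e3).round(1))
    z=P[...,2]
    go('A rim',abs(z-160)<4); go('knob',(R>110)&(G<90)&(B<90)&(abs(z-205)<4)); go('L rim',abs(z-95)<4); go('E rim',abs(z-95)<4,(525,266))
    cv2.imwrite(f'pics/{f}4c.png',cv2.resize(d['image'][220:340,275:395] if f=='side' else d['image'],(600,600) if f=='side' else (560,420),interpolation=cv2.INTER_CUBIC))
E
```

```text
t: 13.15
eef_pos: [490.5, -249.3, 172.0]
tcp_rot: [-3.142, -0.0, 0.084]
ft_force: [0.5, -0.5, -0.7]
opening: 0.824
t: 13.95
eef_pos: [490.7, -249.5, 345.4]
tcp_rot: [3.139, -0.004, 0.084]
ft_force: [-0.1, -0.4, 0.2]
opening: 0.998
t: 14.75
eef_pos: [468.9, 1.8, 341.9]
tcp_rot: [-3.141, 0.0, 0.087]
ft_force: [0.1, -1.0, 0.3]
opening: 1.004
side A rim 687 159.5 [ 483.  -249.5] [158.  133.7] 4.6 slope mrad [-1.6  0.9]
side knob 177 204.6 [ 489.2 -251.3] [38.  35.6] 89.1 slope mrad [25.7 -8.3]
side L rim 414 94.6 [ 497.  -247.2] [189.6 135.7] 5.1 slope mrad [ 0.2 -1.6]
side E rim 199 94.5 [530.1 268.8] [187.  130.4] 2.8 slope mrad [ 0.5 -3.6]
top A rim 382 159.5 [ 484.  -250.6] [157.2 131. ] 4.5 slope mrad [3.3 0.8]
top knob 108 204.4 [ 490.7 -250.4] [34.2 35.4] 5.7 slope mrad [-29.3  24.3]
top L rim 368 94.2 [ 498.7 -248.2] [189.4 120.4] 5.7 slope mrad [-0.3 -6. ]
top E rim 283 94.5 [532.6 267.4] [189.9 122.9] 2.6 slope mrad [1.8 0.4]
```

View pics/side4c.png

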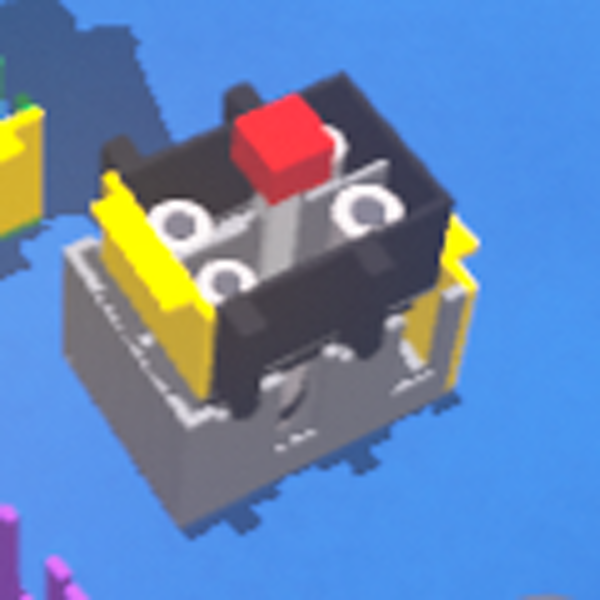

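View pics/top4c.png

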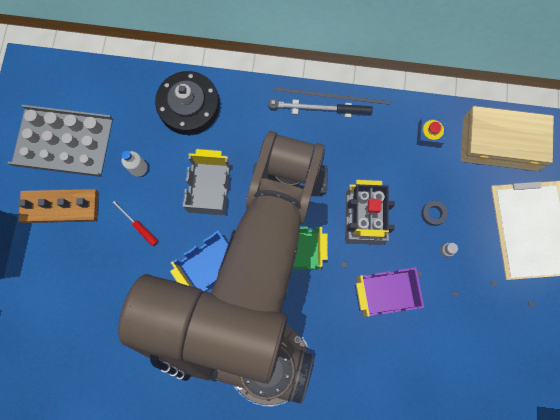

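Side and top views: the black tote is seated with its ribs in the seats, rim at 159.5 mm against 160 expected, tilt under about 3 mrad, and yellow ends opposite. The arm is clear and the bystanders haven't moved. Handing in.

```bash
python3 -c "
from cell import env
print(env.job_done())"
```

```text
the job is handed in; nothing more can be done
None
```

The black tote is stacked on the loaded (right-hand) grey tote, turned half round so the yellow ends are opposite. I handed the job in at about 15 s.

I gripped it by the red knob, lowered it slowly until the ribs touched (the wrist force changed by about 12 N), then released it and moved the arm away.

**What the last checks showed:**
- **Height:** the black rim is at 159.5 mm in both cameras (160 expected), and the gripper height at contact put the undersides about 66.5 mm apart (67 expected). The black tote's underside is therefore about 13 mm above the transducer's top.
- **Level and centring:** rim tilt is about 3 mrad or less. The totes are centred on each other within about 2 mm and aligned within about 1°.
- **Surroundings:** the empty tote reads within 3 mm and 1° of its first reading. The bystanders look unmoved in the top view, and the robot touches nothing.

**Disagreements:** the cameras differ by 1–3 mm. A tilt fitted to the knob top alone read about 25–40 mrad, but the signs were opposite in the two cameras. I took that as edge noise and relied on the rim. The transducer was not measured again after stacking.

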